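Turn the bicycle wheel to its pointer and swing in the hold-down

TASK

On the wheel stand, slowly and gently turn the small bicycle wheel, pushing with a fingertip on one of its three spokes, until the tyre valve lines up with the tip of the fixed cone pointer; either direction will do. Then, with the wheel left standing there, push the upright peg of the hold-down arm beside the wheel so that the arm swings in over the tyre and points at the hub. Only push, do not grip anything; do not touch the tyre or the valve, and leave everything else on the bench alone.

Things in the scene. Friction and masses are not known exactly. Their poses are not given: they have to be found in the camera images.
- stand: Fixed wheel stand. Origin at the table under the wheel's axis. Dark base plate 240 x 240 x 12 mm, column 42 mm in diameter under the hub; an outrigger along its +y carries the 24 mm pivot column of the hold-down arm. Between wheel and base plate there is only the column and the pointer's foot bar (its top 39 mm above the table).
- wheel: Small bicycle wheel lying flat. It turns either way, without stops, about the vertical axis through its hub, and stays where it is left (0.15 N m of drag, 2 to 3 N at mid spoke). Origin at the hub centre, 100 mm above the table; x points to the valve. Three straight spokes at 60, 180 and 300 degrees from the valve about z; the gaps between them are open below.
- hub_axis (a point): Hub centre (same point as the wheel's origin). Hub 48 mm across, top 116 mm above the table, axle nut 18 mm across up to 126 mm. Each aluminium spoke is 20 mm wide, 14 mm thick (93 to 107 mm above the table) and runs from the hub to the rim, whose inner radius is 105 mm.
- tyre: Black tyre of the wheel, 300 mm outer diameter, 232 mm inner diameter, its top 117 mm above the table. Origin at the hub centre. Not to be touched.
- valve: Tyre valve: brass stem, 8 to 11 mm thick, 36 mm long, in the wheel's plane, pointing from the rim towards the hub midway between two spokes (radius 106 down to 70 mm). Origin at the hub centre, x along the stem outwards. Not to be touched.
- valve_root (a point): Point on the valve's stem where it leaves the rim, 104 mm from the wheel's axis, 100 mm above the table.
- pointer_tip (a point): Tip of the fixed steel cone pointer, 104 mm from the wheel's axis and 127 mm above the table, just above the rim. The cone (17 mm thick at its base) and its rod point inwards at the hub from an upright post 190 mm from the axis; the top of it all is 135 mm above the table.
- lever_pivot (a point): On the vertical pivot axis of the hold-down arm, 124 mm above the table, 200 mm from the wheel's axis. The pivot's cap, 36 mm across, reaches 148 mm above the table.
- holddown: Hold-down arm: flat steel bar 20 mm wide, 127 to 139 mm above the table, from the pivot to 18 mm past an upright steel peg 14 mm in diameter, 67 mm from the pivot axis, that rises to 179 mm above the table. Origin on the peg's axis, 154 mm above the table, x pointing to the pivot. Parked it lies outside the tyre; swung in, the peg stands above the tyre.
- lever (a joint): Swing of the hold-down arm about its pivot, rad. 0: the arm points along the stand's -x, parked. It grows as the arm turns counter-clockwise seen from above, inwards over the tyre; at 1.571 the arm points at the hub. The stop is at 1.75. It stays where it is left (0.1 N m of drag, about 1.5 N at the peg).
- cup: open steel cup, 72 mm across, 85 mm tall. Loose; to be left alone. Origin at its underside.
- grease: closed white jar with black lid, 60 mm across, 70 mm tall. Loose; to be left alone. Origin at its underside.
- tape: roll of clear tape lying flat, 80 mm across, 22 mm tall. Loose; to be left alone. Origin at its underside.
- screwdriver: screwdriver with black handle, lying flat. Loose; to be left alone. Origin at its underside.
- spanner: steel spanner lying flat. Loose; to be left alone. Origin at its underside.
- pedal: black bicycle pedal lying flat, 75 x 66 x 22 mm, steel axle stub to its +y. Loose; to be left alone. Origin at its underside.

How it is judged:
By the outcome, as a careful person would: the job done as asked, in the order asked, and still so for the second after the job is handed in, with the robot touching nothing.
It also fails if it takes over 67 s, if anything falls off the work surface, if the arm or the gripper's body presses on something with over 40 N, if the wrist force passes 120 N, or if a joint passes its speed limit or range.

ROBOT

A 6-joint arm with a two-finger parallel gripper is mounted at the origin on the work surface. World frame = base frame: x ahead of the robot, y to its left, z up, the work surface at z = 0. Lengths are in m, angles in rad, forces in N, time in s.
With the tool pointing down it reaches from about 0.3 to 0.775 m from the base axis. Payload 14.6 kg.
Tool frame: the origin (TCP) lies on the front face of the gripper's body, between the roots of the fingers; the fingertips stand 97 mm ahead of it and the grasp point (between the pads) lies 78 mm ahead of it; z points along the fingers, x is the direction in which the jaws open and shut, and the axes are right-handed (so a half turn about z gives the same grasp; the last joint's range is limited). The gripper opens to 94 mm and grips with 3 to 60 N. Pads are 16 mm wide; open, the fingers measure 119 mm over their backs; the gripper's body (75 mm by 177 mm) begins 78 mm behind the grasp point.
Start: joints at [1.069, 0.3, 1.521, -0, 1.321, -0.067], TCP at [0.232, 0.499, 0.303] pointing down, gripper open.
Joint ranges: [-3.03, 3.03], [-0.79, 2.21], [0.23, 2.52], [-1.04, 4.18], [0, 3.07], [-2.55, 2.55]. Speed limits (rad/s): [2.22, 2.22, 2.57, 3.14, 3.14, 3.14].

INTERFACE

Orientations are given as [roll, pitch, yaw] about the fixed x, y, z axes, in that order (R = Rz(yaw) Ry(pitch) Rx(roll)).
In Python, from station import sensors, camera, ctrl gives the robot as it stands.
- The arm moves only by the tool move_arm, never from a script. Its argument "rows" is text: rows parted by semicolons, each of 6 numbers parted by spaces: the shift along the tool's x, y, z in mm, then the turn, a rotation vector about the tool's x, y, z in rad. In form: x y z wx wy wz; .... A call has 1 to 20 rows; each row shifts and turns the pose as measured when the row begins, along the tool's axes as they then stand; what a row does not reach is not made up. A row lasts 1/8 s, in which the tool goes at most 62.5 mm and 10.7 degrees, less where a joint would pass 70% of its speed; a pose out of reach is approached as far as the arm can. A call with a gripper value outside its range is refused whole. "grip" is the opening, from -1 (shut) to 1 (fully open), set as the call begins (left out, the last holds). The fingers move at their own pace and stop on an object; "newtons" is the grip in N (left out, the last holds). Time passes only in rows, so rows that do not move let the fingers close. It gives the time, the measured TCP pose, the force and the opening at its end, in the units of the state.
- sensors.get_obs(): the state, without advancing time (a new reading comes with each control period).
- camera(name): name is "scene" or "top" or "wrist"; returns a dict with "color" (384x512x3 uint8, blue, green, red), "z_map" (384x512 float32, m along the optical axis (not along the pixel's ray), 0 where there is no reading), "mtx" (3x3 intrinsics, pixels), "position" and "attitude" of the camera in the world; the wrist camera has in their place "hand_eye" (4x4, takes a point from camera to tool coordinates, whose origin is the TCP and whose axes are the tool frame's). Camera axes: x right, y down, z forward; pixel columns grow to the right and rows downward; lengths in m; the calibration is good to about 2 mm. A picture is of the moment at which its call begins: read the wrist's pose just before it.
- ctrl.hand_in(): hands the job in, once; it reports no verdict.
The state is a dict: "time_s": time; "qpos": joint angles; "joint_vel": joint speeds; "tau": joint torques, N m; "ee_pos": TCP position; "eef_rot": TCP orientation; "force": force on the tool from outside, world axes, zero at the start; "moment": the same for the moment, N m; "grip_width": finger opening in m.
Only numpy, scipy, OpenCV 4.12 (cv2) and the standard library are available. Lean on these libraries where they do the work, as an engineer would, in place of code of your own. Each camera call takes 0.05 s, during which the arm holds its last target.

## Working session

There is one attempt and no reset: what is moved stays moved. The work goes in short steps, Python scripts to look and compute and a tool call to move; the robot and the scene stay as the last step left them, time stands still between calls to the robot, and variables do not carry over. Pictures are saved under pics/ and viewed, and the job is handed in when it is done.

Besides the shell and the picture viewer there is one more tool, called after ">>>" as name(argument=value, ...) on one line, values as JSON. move_arm: Moves the arm, as the interface text tells. Its arguments: {"type":"object","properties":{"rows":{"type":"string"},"grip":{"type":"number"},"newtons":{"type":"number"}},"required":["rows"]}

```bash
mkdir -p pics; ls
python3 - <<'E'
from station import sensors, camera, ctrl
import cv2,numpy as np,pickle
o=sensors.get_obs();print(o)
d={}
for n in("scene","top"):
    c=camera(n);d[n]=c;cv2.imwrite(f"pics/{n}0.png",c["color"])
    print(n,c["mtx"].tolist(),c["position"],c["attitude"])
pickle.dump(d,open("d0.pkl","wb"))
E
```

```text
pics
{'time_s': 0.0, 'qpos': array([ 1.06932964e+00,  3.00458460e-01,  1.52157609e+00,  7.06757178e-06,
        1.32069778e+00, -6.65975560e-02]), 'joint_vel': array([-0.00015797,  0.00042   , -0.00047819,  0.00125406,  0.00062365,
        0.00042467]), 'tau': array([-3.68565870e-04, -5.31791461e+01, -3.52743351e+01,  7.09034060e-02,
        2.42679776e-02, -1.20645532e-04]), 'ee_pos': array([0.2316387 , 0.49867716, 0.30209531]), 'eef_rot': array([-3.14150998e+00,  1.13668560e-03,  1.13592549e+00]), 'force': array([-0.03164119, -0.13915705, -0.83143199]), 'moment': array([-0.04317678, -0.00584396,  0.0212254 ]), 'grip_width': 0.09378637579613382}
scene [[405.47379032446526, 0.0, 257.30251952163565], [0.0, 405.47379032446526, 186.07652315159567], [0.0, 0.0, 1.0]] [1.17295993 0.02459827 1.06669596] [-2.55941760e+00 -1.14354107e-03  1.61050028e+00]
top [[377.92796618634196, 0.0, 250.50901007160257], [0.0, 377.92796618634196, 184.29089202202408], [0.0, 0.0, 1.0]] [0.4156368  0.00765594 1.11121212] [-3.00298873 -0.01677085 -1.57504114]
```

View pics/scene0.png

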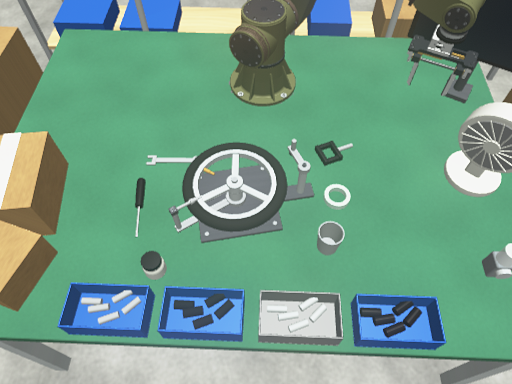

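View pics/top0.png

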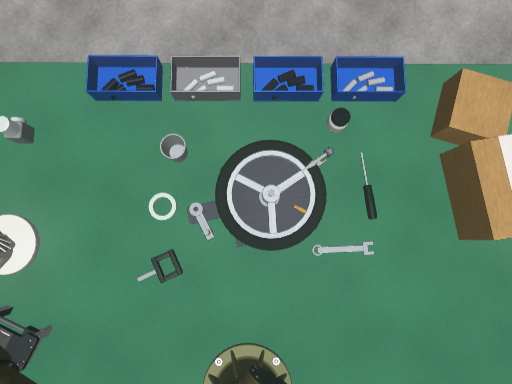

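The top view shows the wheel hub at about (270,194), the valve at (300,209), the pointer coming in at (325,155), and the lever pivot at (196,209) with its peg near (209,237). I'll enlarge it next.

```bash
cat > h.py <<'E'
import numpy as np,cv2
from scipy.spatial.transform import Rotation as R
def rot(a): return R.from_euler('xyz',a).as_matrix()
def unproj(c,u,v,z):
    M=rot(c["attitude"]);p=np.array(c["position"]);K=c["mtx"]
    d=M@np.linalg.solve(K,[u,v,1.]);return p+d*(z-p[2])/d[2]
def proj(c,P):
    M=rot(c["attitude"]);q=M.T@(np.array(P)-c["position"]);q=c["mtx"]@q;return q[:2]/q[2]
E
python3 - <<'E'
import pickle,cv2
from h import *
d=pickle.load(open("d0.pkl","rb"))
im=d["top"]["color"];cv2.imwrite("pics/top_c.png",cv2.resize(im[125:260,180:350],None,fx=4.4,fy=4.4,interpolation=cv2.INTER_CUBIC))
im=d["scene"]["color"];cv2.imwrite("pics/scene_c.png",cv2.resize(im[130:245,140:330],None,fx=4.2,fy=4.2,interpolation=cv2.INTER_CUBIC))
c=d["top"];z=c["z_map"]
for u,v in[(270,194),(300,209),(225,195)]:
    P=unproj(c,u,v,.1);print(u,v,P, z[v,u])
E
```

```text
270 194 [ 0.5301299  -0.06232013  0.1       ] 0.9958325
300 209 [ 0.48944591 -0.14244395  0.1       ] 1.0074917
225 195 [0.52770911 0.05880479 0.1       ] 1.0029129
```

View pics/top_c.png

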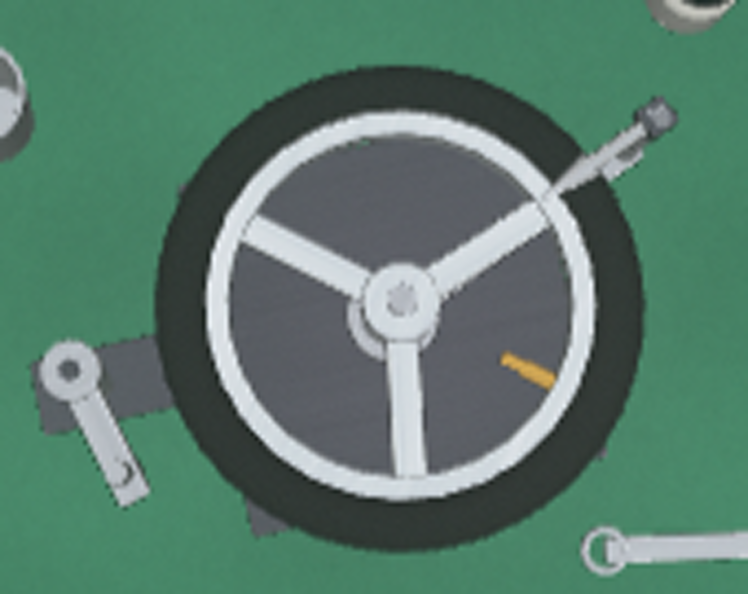

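View pics/scene_c.png

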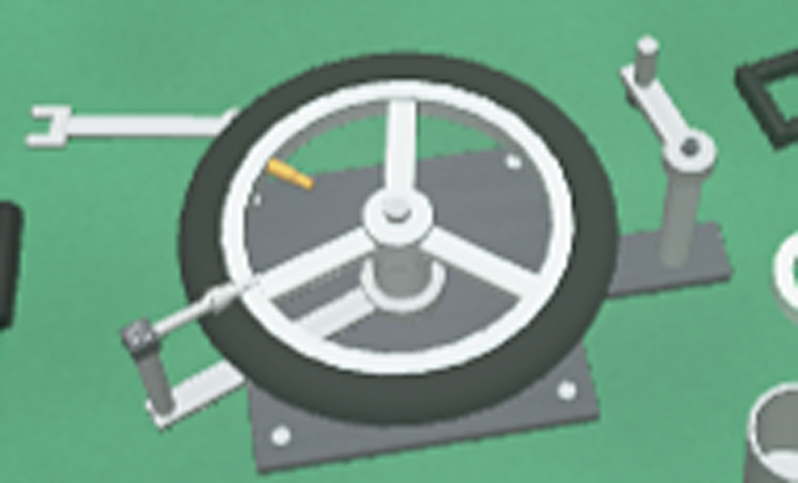

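Run:
```python
import pickle,cv2
from h import *
d=pickle.load(open("d0.pkl","rb"))
def f(n,pts):
    c=d[n];s,u0,v0=(4.4,180,125) if n=="top" else (4.2,140,130)
    r={}
    for k,(x,y,z) in pts.items():
        P=unproj(c,(x+.5)/s-.5+u0,(y+.5)/s-.5+v0,z);r[k]=P;print(n,k,P.round(4))
    h=np.mean([r[k] for k in r if k.startswith("hub")],0)
    print("hub",h)
    for k in r:
        w=r[k]-h;print(k,"rad",np.hypot(w[0],w[1]).round(4),"ang",np.degrees(np.arctan2(w[1],w[0])).round(2))
    return r
f("top",dict(hubnut=(403,298,.126),hubtop=(401,303,.116),hubty=(399.5,308.5,.1),vroot=(555,383,.1),vtip=(503,358,.1),ptip=(547,197,.127),post=(657,118,.135),pivot=(70,370,.148),barend=(133,495,.139),sp1=(409,475,.107),sp2=(250,228,.107),sp3=(540,212,.107)))
f("scene",dict(hubnut=(398,209,.126),hubtop=(398,213,.116),vroot=(270,165,.1),vtip=(311,184,.1),ptip=(256,284,.127),pivot=(690,148,.148),pegtop=(648,44,.179),sp1=(401,100,.107),sp2=(530,291,.107)))
```

```text
top hubnut [ 0.5316 -0.0637  0.126 ]
top hubtop [ 0.5297 -0.0632  0.116 ]
top hubty [ 0.5282 -0.0634  0.1   ]
top vroot [ 0.4823 -0.1577  0.1   ]
top vtip [ 0.4976 -0.1263  0.1   ]
top ptip [ 0.5925 -0.1512  0.127 ]
top post [ 0.6393 -0.2175  0.135 ]
top pivot [0.4875 0.1311 0.148 ]
top barend [0.4157 0.0948 0.139 ]
top sp1 [ 0.4269 -0.0675  0.107 ]
top sp2 [0.5771 0.028  0.107 ]
top sp3 [ 0.5868 -0.1499  0.107 ]
hub [ 0.52980951 -0.06345323  0.114     ]
hubnut rad 0.0018 ang -9.24
hubtop rad 0.0003 ang 113.41
hubty rad 0.0017 ang 178.19
vroot rad 0.1056 ang -116.76
vtip rad 0.0706 ang -117.13
ptip rad 0.1079 ang -54.47
post rad 0.189 ang -54.6
pivot rad 0.1991 ang 102.27
barend rad 0.1951 ang 125.78
sp1 rad 0.103 ang -177.77
sp2 rad 0.1029 ang 62.66
sp3 rad 0.1035 ang -56.64
scene hubnut [ 0.5343 -0.0641  0.126 ]
scene hubtop [ 0.5307 -0.0648  0.116 ]
scene vroot [ 0.4831 -0.1586  0.1   ]
scene vtip [ 0.4981 -0.1283  0.1   ]
scene ptip [ 0.5975 -0.1519  0.127 ]
scene pivot [0.492  0.1296 0.148 ]
scene pegtop [0.429  0.0998 0.179 ]
scene sp1 [ 0.4275 -0.0704  0.107 ]
scene sp2 [0.5833 0.0259 0.107 ]
hub [ 0.5325099 -0.0644638  0.121    ]
hubnut rad 0.0018 ang 11.4
hubtop rad 0.0018 ang -168.6
vroot rad 0.1063 ang -117.7
vtip rad 0.0726 ang -118.3
ptip rad 0.1089 ang -53.39
pivot rad 0.1983 ang 101.78
pegtop rad 0.1942 ang 122.21
sp1 rad 0.1052 ang -176.76
sp2 rad 0.1037 ang 60.66
```

Hub at about (0.530,-0.064). The valve is at about -117.3°, the pointer at about -54.4° and the spokes at about -57°, 63° and 182.5°. The pivot is at about (0.489,0.131), so the stand yaw is about 12°. I'll push the spoke at 182.5° counter-clockwise from the valve-free gap. First I shut the gripper, square it up and move over that gap.

>>> move_arm(rows="0 0 0 0 0 0.182;0 0 0 0 0 0.182;0 0 0 0 0 0.182;0 0 0 0 0 0.182;0 0 0 0 0 0.182;0 0 0 0 0 0.182;15 39 0 0 0 0;15 39 0 0 0 0;15 39 0 0 0 0;15 39 0 0 0 0;15 39 0 0 0 0;15 39 0 0 0 0;15 39 0 0 0 0;15 39 0 0 0 0;15 39 0 0 0 0;15 39 0 0 0 0;15 39 0 0 0 0;15 39 0 0 0 0;15 39 0 0 0 0;15 39 0 0 0 0", grip=-1)

```text
time_s: 2.6
ee_pos: [0.4504, -0.0621, 0.3]
eef_rot: [3.134, 0.006, 0.013]
force: [-0.7, 0.8, 0.2]
grip_width: 0.0003
```

```bash
cat >> h.py <<'E'
def wsave(name):
    from station import sensors,camera
    import pickle
    o=sensors.get_obs();c=camera("wrist");c=dict(c)
    T=np.eye(4);T[:3,:3]=rot(o["eef_rot"]);T[:3,3]=o["ee_pos"]
    W=T@c["hand_eye"];c["position"]=W[:3,3];c["attitude"]=R.from_matrix(W[:3,:3]).as_euler('xyz')
    pickle.dump(c,open(name+".pkl","wb"));cv2.imwrite(f"pics/{name}.png",cv2.resize(c["color"],None,fx=1.5,fy=1.5));return o,c
E
python3 - <<'E'
from h import *
o,c=wsave("w1");print(o["ee_pos"],o["eef_rot"],c["position"],o["time_s"])
E
```

```text
[ 0.45039069 -0.06213362  0.30004743] [3.13411517 0.00600765 0.01282443] [0.44908209 0.01070478 0.38068738] 2.6
```

View pics/w1.png

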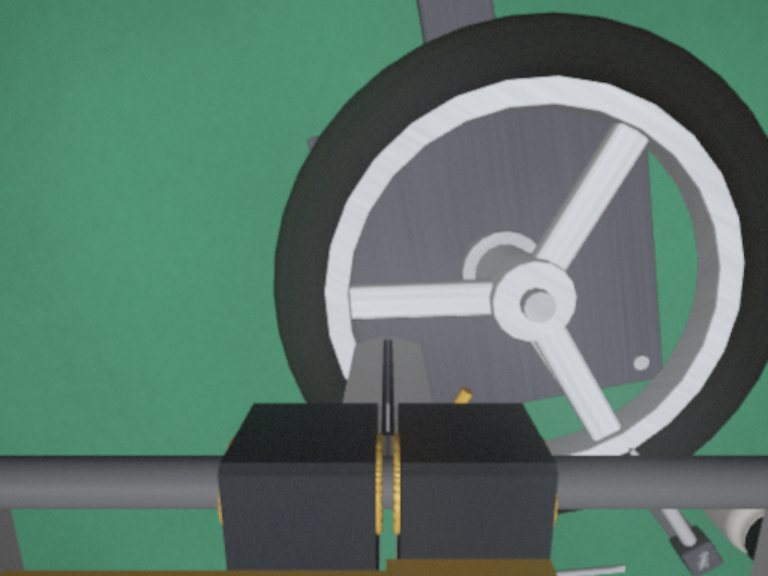

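The wrist view (up is +y) shows the hub nut at about (540,305), the left spoke from (352,303) to (493,298), and the closed fingers below that spoke at (388,345). I'll recompute the hub and spoke from these.

Run:
```python
from h import *
import pickle
c=pickle.load(open("w1.pkl","rb"))
for k,(x,y,z) in dict(nut=(540,305,.126),hub=(535,300,.116),spL=(352,303,.107),spR=(493,298,.107),s2=(630,138,.107),s3=(606,430,.107),vt=(463,395,.1),ptip=(633,452,.127),tl=(375,340,.203),tr=(402,340,.203)).items():
    print(k,unproj(c,x/1.5-.17,y/1.5-.17,z).round(4))
h=unproj(c,535/1.5,300/1.5,.116)
for k in [(352,303),(630,138),(606,430)]:
    w=unproj(c,k[0]/1.5,k[1]/1.5,.107)-h;print(np.degrees(np.arctan2(w[1],w[0])),np.hypot(w[0],w[1]))
```

```text
nut [ 0.5305 -0.0617  0.126 ]
hub [ 0.5307 -0.0617  0.116 ]
spL [ 0.4279 -0.0675  0.107 ]
spR [ 0.5092 -0.0633  0.107 ]
s2 [0.5756 0.0255 0.107 ]
s3 [ 0.5849 -0.147   0.107 ]
vt [ 0.4963 -0.1282  0.1   ]
ptip [ 0.5924 -0.1495  0.127 ]
tl [ 0.4441 -0.0547  0.203 ]
tr [ 0.4544 -0.0546  0.203 ]
-176.75370078516207 0.10297180983145154
62.72533595842348 0.09814328048065248
-57.5708412341152 0.10111073899760695
```

>>> move_arm(rows="7 -14 0 0 0 -0.015;7 -13 0 0 0 -0.015;0 0 0 0 0 0;0 0 15 0 0 0;0 0 15 0 0 0;0 0 15 0 0 0;0 0 10 0 0 0;0 0 0 0 0 0")

```text
time_s: 3.65
ee_pos: [0.4643, -0.0355, 0.2391]
eef_rot: [3.134, 0.009, 0.044]
force: [0.8, -0.2, 0.2]
grip_width: 0.0003
```

>>> move_arm(rows="0 0 12 0 0 0;0 0 12 0 0 0;0 0 12 0 0 0;0 0 10 0 0 0;0 0 5 0 0 0;0 0 0 0 0 0")

```text
time_s: 4.4
ee_pos: [0.464, -0.0361, 0.1847]
eef_rot: [3.134, 0.009, 0.044]
force: [0.2, 0.2, -0.0]
grip_width: 0.0003
```

>>> move_arm(rows="0 1.5 0 0 0 0;0 1.5 0 0 0 0;0 1.5 0 0 0 0;0 1.5 0 0 0 0;0 1.3 0 0 0 0;0 1.3 0 0 0 0;0 0 0 0 0 0")

```text
time_s: 5.28
ee_pos: [0.4648, -0.0455, 0.1858]
eef_rot: [3.134, 0.007, 0.044]
force: [-0.3, -0.6, -0.3]
grip_width: 0.0002
```

>>> move_arm(rows="0 1 0 0 0 0;0 1 0 0 0 0;-0.4 1.3 0 0 0 -0.02;-0.4 1.3 0 0 0 -0.02;-0.4 1.3 0 0 0 -0.02;-0.4 1.3 0 0 0 -0.02;-0.4 1.3 0 0 0 -0.02;-0.4 1.3 0 0 0 -0.02;-0.4 1.3 0 0 0 -0.02;-0.4 1.3 0 0 0 -0.02")

```text
time_s: 6.52
ee_pos: [0.463, -0.0585, 0.1858]
eef_rot: [3.136, 0.008, 0.216]
force: [1.3, 2.8, -1.6]
grip_width: 0.0002
```

```bash
cat >> h.py <<'E'
H=np.array([.5305,-.063])
def hubtool():
    from station import sensors
    o=sensors.get_obs();p=o["ee_pos"];M=rot(o["eef_rot"]);w=np.array([*H,0])-p;w[2]=0
    print("hub in tool mm",(M.T@w)[:2].round(4)*1000,"yaw",o["eef_rot"][2],"z",p[2],"F",o["force"].round(2),"t",o["time_s"]);return o
E
python3 - <<'E'
from h import *
hubtool()
from station import camera
c=camera("top");cv2.imwrite("pics/t2.png",cv2.resize(c["color"][125:260,180:350],None,fx=4.4,fy=4.4,interpolation=cv2.INTER_CUBIC))
E
```

```text
hub in tool mm [65.  18.9] yaw 0.2156629469678073 z 0.18580258479767936 F [ 1.27  2.85 -1.62] t 6.525
```

View pics/t2.png

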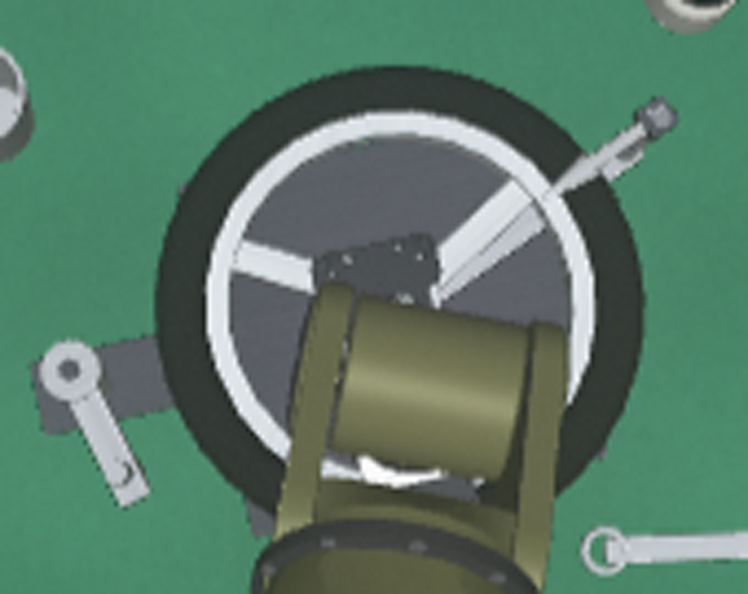

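>>> move_arm(rows="-0.4 1.3 0 0 0 -0.02;-0.4 1.3 0 0 0 -0.02;-0.4 1.3 0 0 0 -0.02;-0.4 1.3 0 0 0 -0.02;-0.4 1.3 0 0 0 -0.02;-0.4 1.3 0 0 0 -0.02;-0.4 1.3 0 0 0 -0.02;-0.4 1.3 0 0 0 -0.02;-0.4 1.3 0 0 0 -0.02;-0.4 1.3 0 0 0 -0.02;-0.4 1.3 0 0 0 -0.02;-0.4 1.3 0 0 0 -0.02;-0.4 1.3 0 0 0 -0.02;-0.4 1.3 0 0 0 -0.02;-0.4 1.3 0 0 0 -0.02;-0.4 1.3 0 0 0 -0.02")

```text
time_s: 8.57
ee_pos: [0.4646, -0.0817, 0.1859]
eef_rot: [3.139, 0.01, 0.559]
force: [0.5, 2.6, 0.4]
grip_width: 0.0005
```

```bash
python3 -c "
from h import *
hubtool()"
```

```text
hub in tool mm [65.8 19.1] yaw 0.559119258663535 z 0.1859366540037523 F [0.51 2.61 0.38] t 8.575
```

>>> move_arm(rows="-0.4 1.3 0 0 0 -0.02;-0.4 1.3 0 0 0 -0.02;-0.4 1.3 0 0 0 -0.02;-0.4 1.3 0 0 0 -0.02;-0.4 1.3 0 0 0 -0.02;-0.4 1.3 0 0 0 -0.02;-0.4 1.3 0 0 0 -0.02;-0.4 1.3 0 0 0 -0.02;-0.4 1.3 0 0 0 -0.02;-0.4 1.3 0 0 0 -0.02;-0.4 1.3 0 0 0 -0.02;-0.4 1.3 0 0 0 -0.02;-0.4 1.3 0 0 0 -0.02;-0.4 1.3 0 0 0 -0.02;-0.4 1.3 0 0 0 -0.02;-0.4 1.3 0 0 0 -0.02;-0.4 1.3 0 0 0 -0.02;-0.4 1.3 0 0 0 -0.02;-0.4 1.3 0 0 0 -0.02;-0.4 1.3 0 0 0 -0.02")

```text
time_s: 11.08
ee_pos: [0.4773, -0.1076, 0.186]
eef_rot: [-3.139, 0.01, 0.988]
force: [-0.2, 3.0, -0.3]
grip_width: 0.0002
```

Run:
```python
from h import *
import pickle
hubtool()
from station import camera
a=camera("top");b=camera("scene");pickle.dump(dict(top=a,scene=b),open("d3.pkl","wb"))
cv2.imwrite("pics/t3.png",cv2.resize(a["color"][125:260,180:350],None,fx=4.4,fy=4.4,interpolation=cv2.INTER_CUBIC))
cv2.imwrite("pics/s3.png",cv2.resize(b["color"][130:245,140:330],None,fx=4.2,fy=4.2,interpolation=cv2.INTER_CUBIC))
```

```text
hub in tool mm [66.5 19.8] yaw 0.9877149571353665 z 0.18596899478627482 F [-0.24  3.05 -0.29] t 11.075
```

View pics/t3.png

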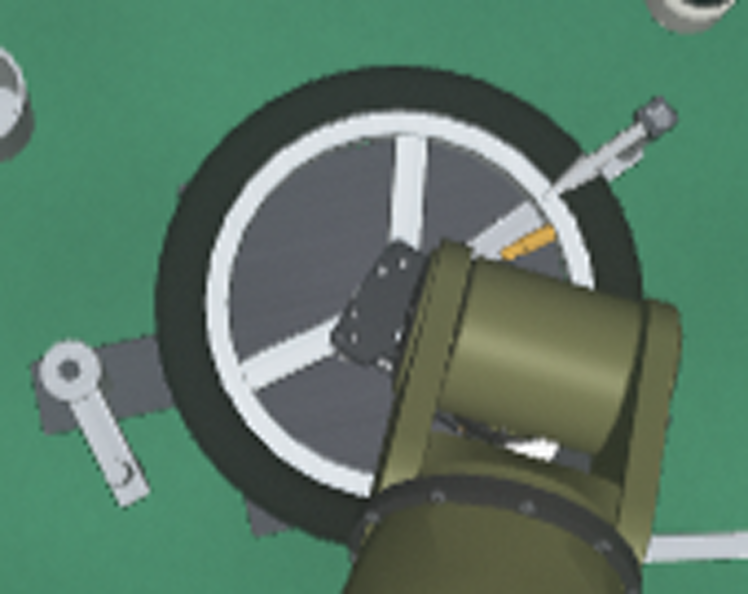

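View pics/s3.png

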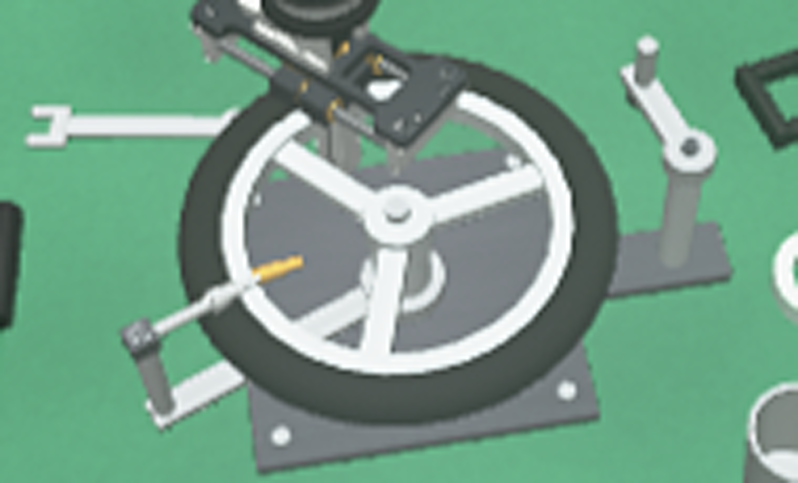

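The top view shows the valve root at (555,234) and its tip at (503,257), with the pointer tip at (547,197) and other spokes ending at (411,137) and (248,378).

```bash
cat >> h.py <<'E'
def ang(c,x,y,z,s=4.4,u0=180,v0=125,hub=(.5300,-.0633)):
    P=unproj(c,(x+.5)/s-.5+u0,(y+.5)/s-.5+v0,z);w=P[:2]-hub
    return np.degrees(np.arctan2(w[1],w[0])).round(2),np.hypot(*w).round(4)
E
python3 - <<'E'
from h import *
import pickle
d=pickle.load(open("d3.pkl","rb"));t=d["top"];s=d["scene"]
d0=pickle.load(open("d0.pkl","rb"))
for k,x,y,z in[("vr",555,234,.1),("vt",503,257,.1),("s1",411,137,.107),("s2",248,378,.107),("ptip",547,197,.127),("post",657,118,.135),("pivot",70,370,.148)]: print(k,ang(t,x,y,z))
S=dict(s=4.2,u0=140,v0=130,hub=(.5320,-.0645))
for k,x,y,z in[("vr",258,275,.1),("vt",301,262,.1),("ptip",252,285,.127),("pbase",218,300,.127),("post",140,335,.135),("s1",378,352,.107),("s2",535,180,.107)]: print("scene",k,ang(s,x,y,z,**S))
# enlarge
cv2.imwrite("pics/t3b.png",cv2.resize(t["color"][145:205,255:345],None,fx=8,fy=8,interpolation=cv2.INTER_CUBIC))
cv2.imwrite("pics/s3b.png",cv2.resize(s["color"][180:220,165:225],None,fx=12,fy=12,interpolation=cv2.INTER_CUBIC))
E
```

```text
vr (np.float64(-65.45), np.float64(0.1063))
vt (np.float64(-65.05), np.float64(0.0709))
s1 (np.float64(-4.37), np.float64(0.1041))
s2 (np.float64(115.76), np.float64(0.1026))
ptip (np.float64(-54.6), np.float64(0.1079))
post (np.float64(-54.68), np.float64(0.189))
pivot (np.float64(102.33), np.float64(0.199))
scene vr (np.float64(-65.55), np.float64(0.101))
scene vt (np.float64(-64.71), np.float64(0.071))
scene ptip (np.float64(-53.58), np.float64(0.1117))
scene pbase (np.float64(-54.59), np.float64(0.1355))
scene post (np.float64(-54.32), np.float64(0.1903))
scene s1 (np.float64(-3.61), np.float64(0.1017))
scene s2 (np.float64(112.92), np.float64(0.0992))
```

View pics/t3b.png

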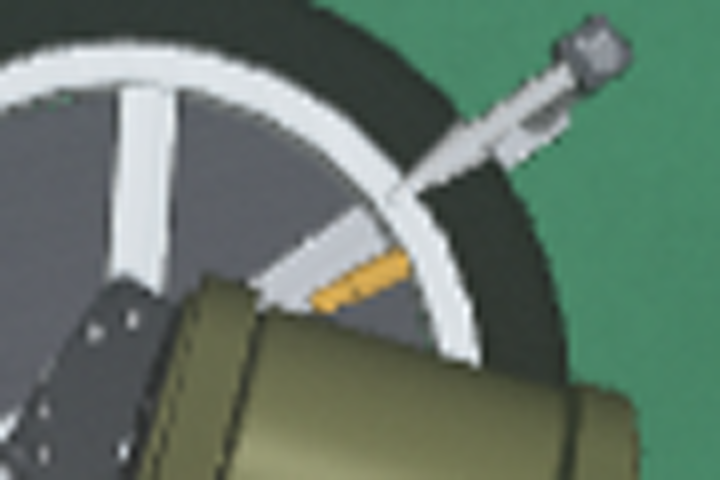

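View pics/s3b.png

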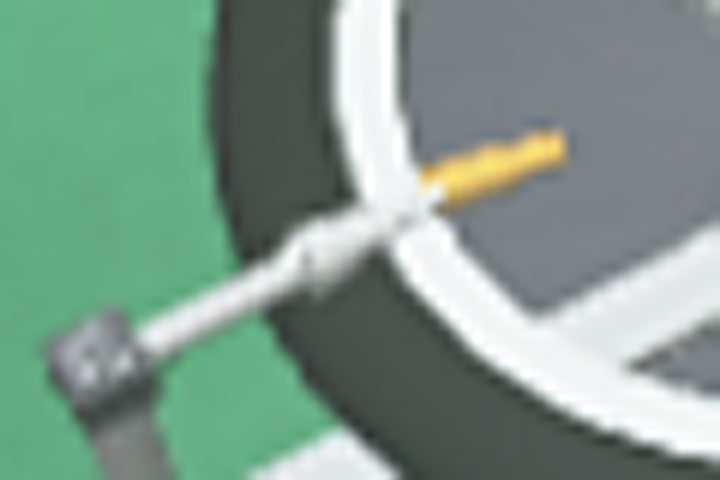

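>>> move_arm(rows="-0.4 1.3 0 0 0 -0.02;-0.4 1.3 0 0 0 -0.02;-0.4 1.3 0 0 0 -0.02;-0.4 1.3 0 0 0 -0.02;-0.4 1.3 0 0 0 -0.02;-0.4 1.3 0 0 0 -0.02;-0.2 0.7 0 0 0 -0.01;0 0 0 0 0 0")

```text
time_s: 12.18
ee_pos: [0.4838, -0.1147, 0.1859]
eef_rot: [-3.138, 0.01, 1.126]
force: [-0.7, 0.7, 0.3]
grip_width: 0.0005
```

Run:
```python
from h import *
import pickle
hubtool()
from station import camera
a=camera("top");b=camera("scene");pickle.dump(dict(top=a,scene=b),open("d4.pkl","wb"))
o,c=wsave("w4")
cv2.imwrite("pics/t4.png",cv2.resize(a["color"][145:230,220:345],None,fx=6,fy=6,interpolation=cv2.INTER_CUBIC))
cv2.imwrite("pics/s4.png",cv2.resize(b["color"][150:220,165:285],None,fx=6.5,fy=6.5,interpolation=cv2.INTER_CUBIC))
```

```text
hub in tool mm [66.8 19.9] yaw 1.1263208995985705 z 0.18594132781029238 F [-0.67  0.7   0.33] t 12.175
```

View pics/t4.png

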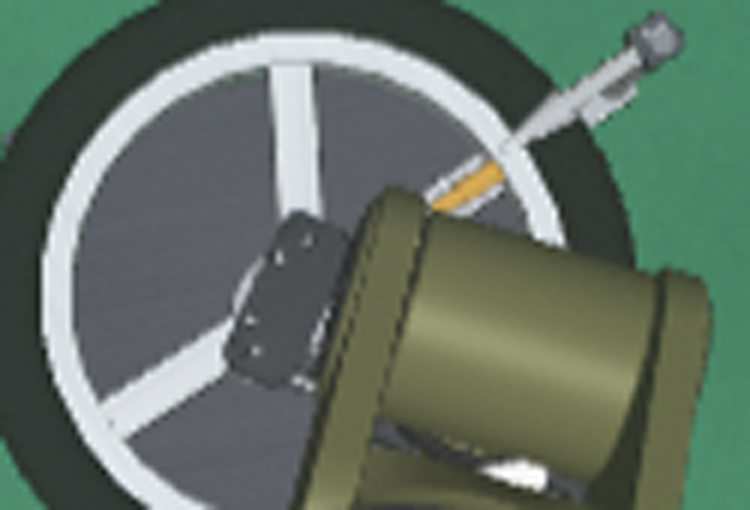

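View pics/s4.png

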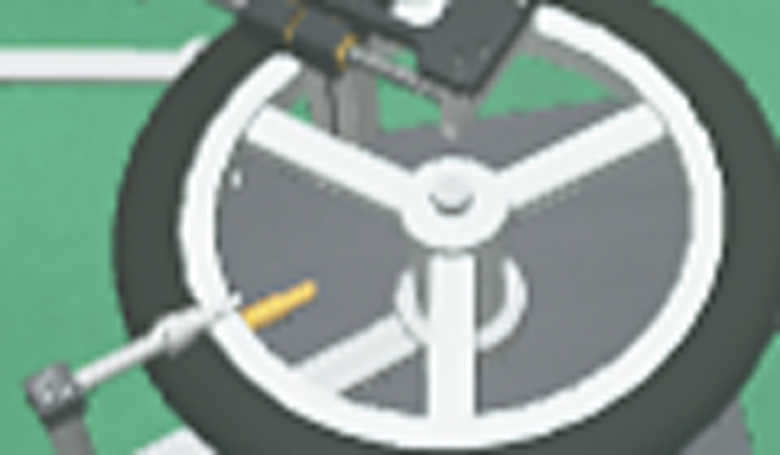

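View pics/w4.png

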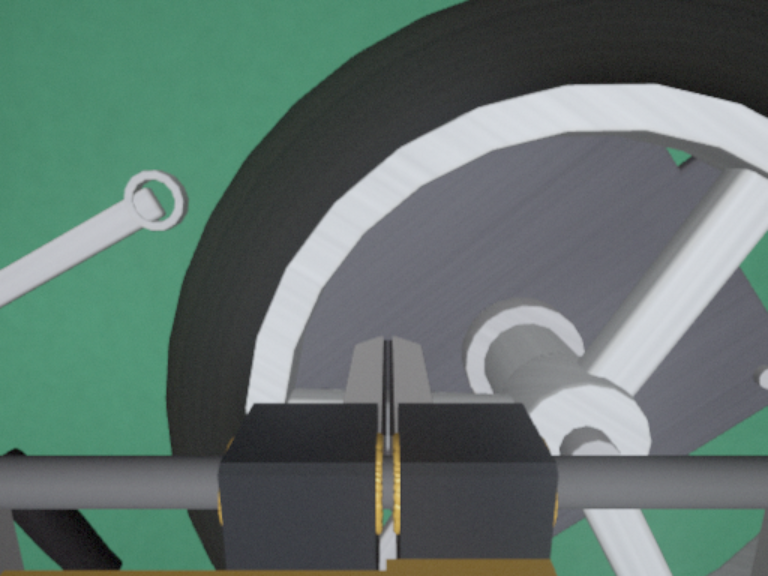

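```bash
cat >> h.py <<'E'
def valve(c,hub,zz=.1):
    hsv=cv2.cvtColor(c["color"],cv2.COLOR_BGR2HSV).astype(int);P=[]
    m=(abs(hsv[...,0]-18)<6)&(hsv[...,1]>130)&(hsv[...,2]>120)
    for v,u in zip(*np.nonzero(m)):
        p=unproj(c,u,v,zz)
        if np.hypot(*(p[:2]-hub))<.125: P.append(p[:2])
    P=np.array(P)-hub;m=P.mean(0);w=np.linalg.svd(P-m)[2][0];w*=np.sign(w@m)
    a=lambda q:np.degrees(np.arctan2(q[1],q[0])).round(2)
    return len(P),"centroid",a(m),np.hypot(*m).round(4),"axis",a(w)
E
python3 - <<'E'
from h import *
import pickle
for f in("d0","d3","d4"):
    d=pickle.load(open(f+".pkl","rb"))
    print(f,valve(d["top"],[.530,-.0633]),valve(d["scene"],[.532,-.0645]))
t=d["top"];S=dict(s=6,u0=220,v0=145)
for k,x,y,z in[("vr",498,170,.1),("vt",438,207,.1),("s1",292,68,.107),("s2",112,418,.107),("ptip",508,145,.127),("post",657,37,.135)]: print(k,ang(t,x,y,z,**S))
S=dict(s=6.5,u0=165,v0=150,hub=(.532,-.0645))
for k,x,y,z in[("vr",247,318,.1),("vt",312,290,.1),("ptip",238,305,.127),("pbase",170,340,.127),("post",53,392,.135),("s1",452,425,.107),("s2",655,115,.107),("hub",453,193,.116),("nut",452,190,.126)]: print("sc",k,ang(d["scene"],x,y,z,**S),unproj(d["scene"],(x+.5)/6.5-.5+165,(y+.5)/6.5-.5+150,z))
E
```

```text
d0 (35, 'centroid', np.float64(-117.09), np.float64(0.0884), 'axis', np.float64(-116.25)) (17, 'centroid', np.float64(-117.25), np.float64(0.0906), 'axis', np.float64(-118.43))
d3 (40, 'centroid', np.float64(-64.29), np.float64(0.09), 'axis', np.float64(-63.71)) (8, 'centroid', np.float64(-64.92), np.float64(0.0889), 'axis', np.float64(-75.87))
d4 (32, 'centroid', np.float64(-56.46), np.float64(0.091), 'axis', np.float64(-57.03)) (10, 'centroid', np.float64(-56.88), np.float64(0.0879), 'axis', np.float64(-55.57))
vr (np.float64(-56.9), np.float64(0.1055))
vt (np.float64(-56.21), np.float64(0.0732))
s1 (np.float64(2.79), np.float64(0.1034))
s2 (np.float64(122.25), np.float64(0.1021))
ptip (np.float64(-54.13), np.float64(0.1096))
post (np.float64(-54.3), np.float64(0.1905))
sc vr (np.float64(-58.55), np.float64(0.1012)) [ 0.58482505 -0.15086767  0.1       ]
sc vt (np.float64(-57.93), np.float64(0.0706)) [ 0.56950168 -0.12434891  0.1       ]
sc ptip (np.float64(-53.75), np.float64(0.1066)) [ 0.59502588 -0.15046903  0.127     ]
sc pbase (np.float64(-54.1), np.float64(0.1386)) [ 0.61324771 -0.17675088  0.127     ]
sc post (np.float64(-54.0), np.float64(0.1915)) [ 0.64455351 -0.21943774  0.135     ]
sc s1 (np.float64(3.32), np.float64(0.1059)) [ 0.63772385 -0.05837132  0.107     ]
sc s2 (np.float64(123.56), np.float64(0.1032)) [0.47494969 0.02149811 0.107     ]
sc hub (np.float64(-169.62), np.float64(0.005)) [ 0.52711531 -0.06539479  0.116     ]
sc nut (np.float64(-53.85), np.float64(0.0006)) [ 0.53235909 -0.06499151  0.126     ]
```

>>> move_arm(rows="-0.4 1.2 0 0 0 -0.018;-0.4 1.2 0 0 0 -0.018;0 0 0 0 0 0")

```text
time_s: 12.7
ee_pos: [0.4857, -0.1165, 0.1859]
eef_rot: [-3.137, 0.01, 1.165]
force: [-0.2, 0.4, 0.2]
grip_width: 0.0003
```

Run:
```python
from h import *
import pickle
hubtool()
```

```text
hub in tool mm [66.9 20. ] yaw 1.1646298405933684 z 0.1859374021939231 F [-0.17  0.37  0.21] t 12.7
```

>>> move_arm(rows="0 -3 0 0 0 0;0 -4 0 0 0 0;0 0 0 0 0 0;0 0 -15 0 0 0;0 0 -25 0 0 0;0 0 -30 0 0 0;0 0 -30 0 0 0;0 0 -15 0 0 0;3 22 0 0 0 0;3 25 0 0 0 0;3 25 0 0 0 0;3 25 0 0 0 0;3 25 0 0 0 0;3 25 0 0 0 0;3 12 0 0 0 0;0 0 0 0 0 0")

```text
time_s: 14.7
ee_pos: [0.6382, -0.1576, 0.3091]
eef_rot: [-3.139, 0.01, 1.164]
force: [0.2, -0.2, 0.0]
grip_width: 0.0003
```

Run:
```python
from h import *
import pickle
hubtool()
o,c=wsave("w5");print(o["ee_pos"],o["eef_rot"])
from station import camera
a=camera("top");b=camera("scene");pickle.dump(dict(top=a,scene=b),open("d5.pkl","wb"))
print(valve(a,[.530,-.0633]),valve(b,[.532,-.0645]),valve(c,[.5305,-.063]))
```

```text
hub in tool mm [  44.3 -136.3] yaw 1.1641768087404027 z 0.3091281530452357 F [ 0.24 -0.18  0.  ] t 14.7
[ 0.63820068 -0.15760044  0.30912815] [-3.13927775  0.01044598  1.16417681]Traceback (most recent call last):
  File "<stdin>", line 7, in <module>
  File "h.py", line 30, in valve
    P=np.array(P)-hub;m=P.mean(0);w=np.linalg.svd(P-m)[2][0];w*=np.sign(w@m)
      ~~~~~~~~~~~^~~~
ValueError: operands could not be broadcast together with shapes (0,) (2,)
```

View pics/w5.png

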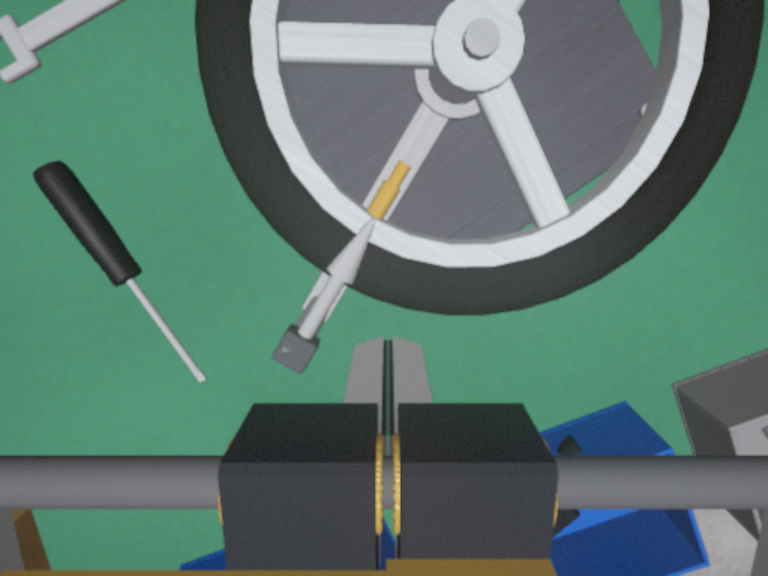

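The wrist view shows the valve stem from (375,218) to (404,163), running straight into the pointer tip at (373,221). The hub is at (479,43).

Run:
```python
from h import *
import pickle
c=pickle.load(open("w5.pkl","rb"))
def U(x,y,z): return unproj(c,(x+.5)/1.5-.5,(y+.5)/1.5-.5,z)
A=[(482,38,.126),(479,43,.116)]
hubs=[U(*a) for a in A];print(hubs)
h=np.mean(hubs,0)
for k,x,y,z in[("vr",376,217,.1),("vt",404,164,.1),("vmid",390,190,.1),("ptip",373,221,.127),("base",342,270,.127),("rod",313,320,.127),("sL",281,42,.107),("sR",556,216,.107)]:
    p=U(x,y,z);w=p-h;print(k,p.round(4),np.degrees(np.arctan2(w[1],w[0])).round(2),np.hypot(w[0],w[1]).round(4))
im=c["color"];cv2.imwrite("pics/w5c.png",cv2.resize(im[100:235,185:300],None,fx=4.4,fy=4.4,interpolation=cv2.INTER_CUBIC))
cv2.imwrite("pics/w5h.png",cv2.resize(im[0:160,160:420],None,fx=3,fy=3,interpolation=cv2.INTER_CUBIC))
```

```text
[array([ 0.53168385, -0.063914  ,  0.126     ]), array([ 0.53175059, -0.06368805,  0.116     ])]
vr [ 0.5927 -0.1481  0.1   ] -54.11 0.1041
vt [ 0.5715 -0.1214  0.1   ] -55.35 0.07
vmid [ 0.5817 -0.1345  0.1   ] -54.71 0.0866
ptip [ 0.5921 -0.1486  0.127 ] -54.57 0.1041
base [ 0.6098 -0.1749  0.127 ] -54.91 0.1358
rod [ 0.6294 -0.2018  0.127 ] -54.71 0.1691
sL [ 0.4886 -0.157   0.107 ] -114.83 0.1027
sR [ 0.6322 -0.0531  0.107 ] 6.05 0.101
```

View pics/w5c.png

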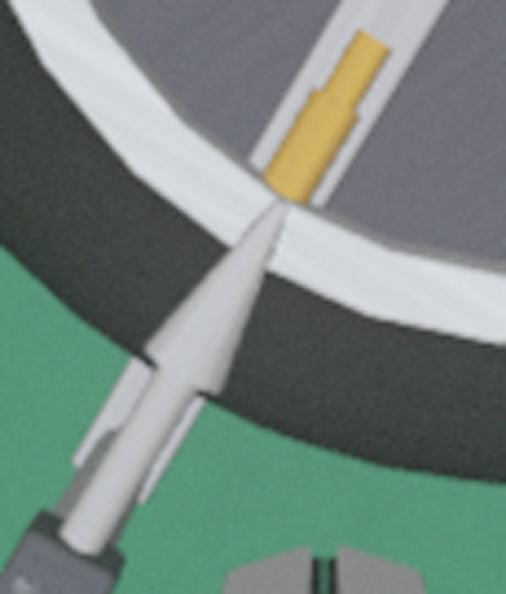

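View pics/w5h.png

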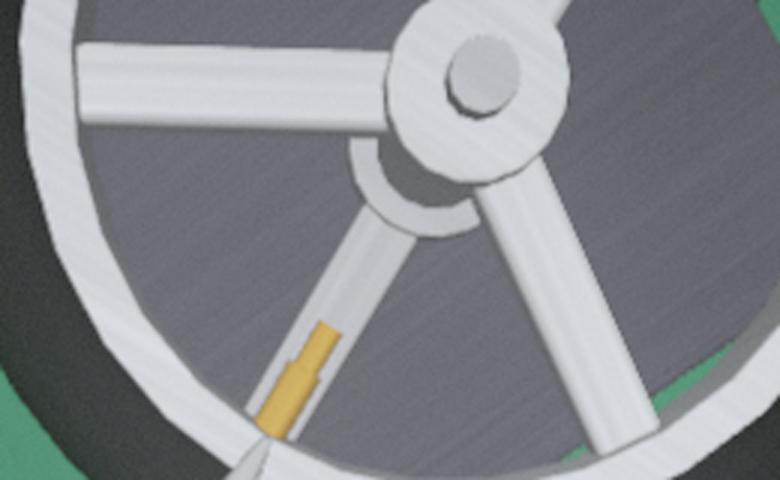

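The valve is at -54.7° (spoke mean -54.4°) and the pointer at -54.7°, so they're aligned to within about 0.3°. Next is the lever: I'll square the finger to the arm, which sits at about 206.5° in the world frame, and go behind the peg.

>>> move_arm(rows="0 0 0 0 0 0.175;0 0 0 0 0 0.175;0 0 0 0 0 0.175;0 0 0 0 0 0.175;0 0 0 0 0 0;-6 -29 0 0 0 0;-6 -29 0 0 0 0;-6 -29 0 0 0 0;-6 -29 0 0 0 0;-6 -29 0 0 0 0;-6 -29 0 0 0 0;-6 -29 0 0 0 0;-6 -29 0 0 0 0;-6 -29 0 0 0 0;-6 -29 0 0 0 0;-6 -29 0 0 0 0;-5 -28 0 0 0 0;0 0 0 0 0 0")

```text
time_s: 17.1
ee_pos: [0.4028, 0.1278, 0.3121]
eef_rot: [3.133, 0.003, 0.508]
force: [-1.0, 0.2, 0.4]
grip_width: 0.0007
```

Run:
```python
from h import *
o,c=wsave("w6");print(o["ee_pos"],o["eef_rot"],o["time_s"])
import pickle
from station import camera
a=camera("top");b=camera("scene");pickle.dump(dict(top=a,scene=b),open("d6.pkl","wb"))
cv2.imwrite("pics/s6.png",cv2.resize(b["color"][120:220,250:350],None,fx=6,fy=6,interpolation=cv2.INTER_CUBIC))
cv2.imwrite("pics/t6.png",cv2.resize(a["color"][125:260,180:350],None,fx=4.4,fy=4.4,interpolation=cv2.INTER_CUBIC))
```

```text
[0.40280438 0.12783574 0.31210365] [3.13303707e+00 3.03438026e-03 5.08398582e-01] 17.1
```

View pics/w6.png

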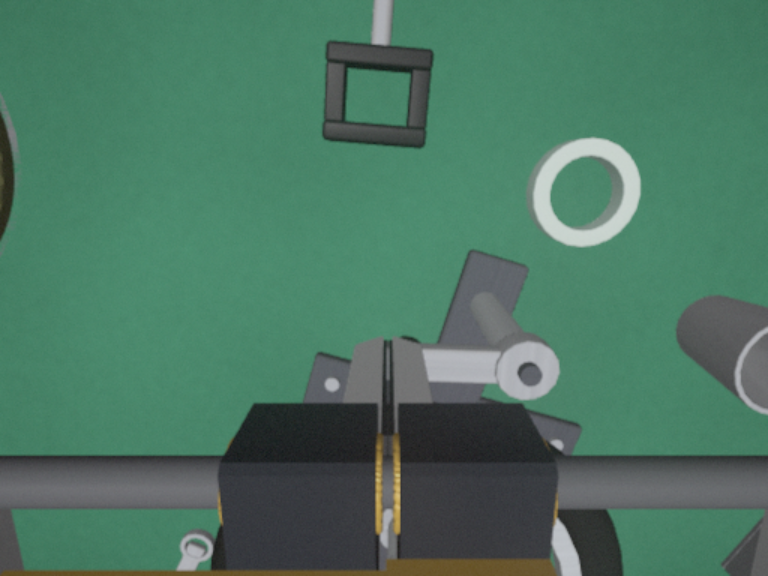

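View pics/s6.png

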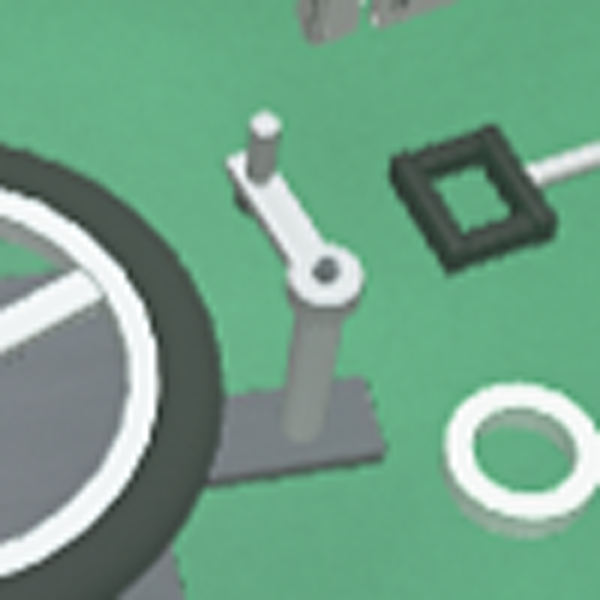

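View pics/t6.png

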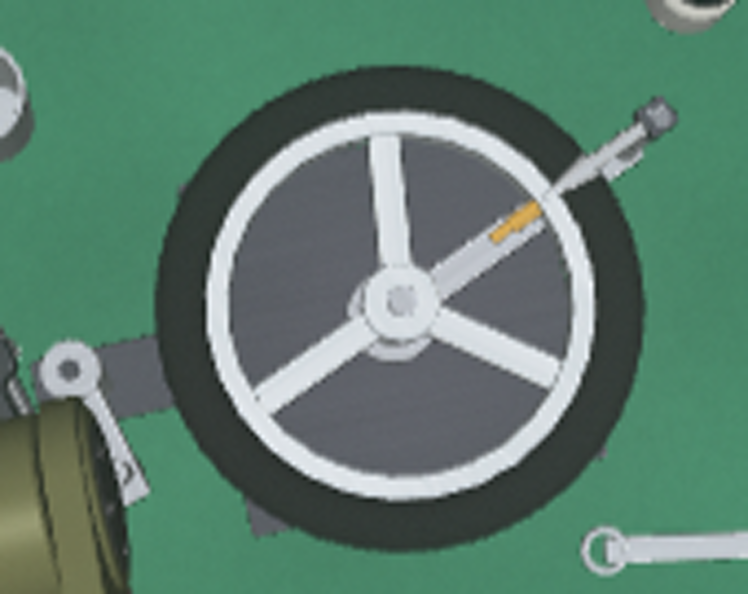

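Run:
```python
from h import *
import pickle
c=pickle.load(open("w6.pkl","rb"))
U=lambda x,y,z: unproj(c,(x+.5)/1.5-.5,(y+.5)/1.5-.5,z)
pv=U(528,370,.148);b=U(430,365,.139);b2=U(490,366,.139);w=b-pv;print("pivot",pv,b,b2,np.degrees(np.arctan2(w[1],w[0]))%360)
d=pickle.load(open("d6.pkl","rb"));s=d["scene"];t=d["top"]
V=lambda x,y,z: unproj(s,(x+.5)/6-.5+250,(y+.5)/6-.5+120,z)
pv=V(326,270,.148);b=V(265,124,.179);w=b-pv;print("pivot",pv,b,np.degrees(np.arctan2(w[1],w[0]))%360,np.hypot(*w[:2]))
T=lambda x,y,z: unproj(t,(x+.5)/4.4-.5+180,(y+.5)/4.4-.5+125,z)
pv=T(70,370,.148);b=T(136,494,.139);w=b-pv;print("pivot",pv,b,np.degrees(np.arctan2(w[1],w[0]))%360,np.hypot(*w[:2]))
print(valve(t,[.530,-.0633]),valve(t,[.5305,-.063]))
for k,x,y,z in[("vr",540,208,.1),("vt",493,240,.1),("s1",385,137,.107),("s2",263,405,.107),("s3",558,374,.107)]:print(k,ang(t,x,y,z))
```

```text
pivot [0.48404641 0.13431189 0.148     ] [0.43927755 0.10818256 0.139     ] [0.46864834 0.12392185 0.139     ] 210.26995081879483
pivot [0.49105507 0.12970236 0.148     ] [0.42959164 0.09938859 0.179     ] 206.2525226821193 0.06853231119573272
pivot [0.4874974  0.13112931 0.148     ] [0.41631401 0.09307937 0.139     ] 208.12601492728464 0.08071476288241682
(32, 'centroid', np.float64(-54.25), np.float64(0.0905), 'axis', np.float64(-54.03)) (32, 'centroid', np.float64(-54.62), np.float64(0.0904), 'axis', np.float64(-54.03))
vr (np.float64(-55.45), np.float64(0.1066))
vt (np.float64(-55.21), np.float64(0.071))
s1 (np.float64(4.47), np.float64(0.1041))
s2 (np.float64(126.14), np.float64(0.1032))
s3 (np.float64(-114.17), np.float64(0.1044))
```

>>> move_arm(rows="5 0 0 0 0 0;5 0 0 0 0 0;0 0 15 0 0 0;0 0 16 0 0 0;0 0 16 0 0 0;0 0 12 0 0 0;0 0 4 0 0 0;0 0 0 0 0 0")

```text
time_s: 18.25
ee_pos: [0.414, 0.1295, 0.2428]
eef_rot: [3.134, 0.007, 0.503]
force: [0.6, 0.3, 0.1]
grip_width: 0.0006
```

```bash
cat >> h.py <<'E'
PV=np.array([.4884,.1315])
def pvtool():
    from station import sensors
    o=sensors.get_obs();p=o["ee_pos"];M=rot(o["eef_rot"]);w=np.array([*PV,0])-p;w[2]=0
    print("pivot in tool mm",((M.T@w)[:2]*1000).round(1),"yaw",np.degrees(o["eef_rot"][2]),p,"F",o["force"].round(2),"t",o["time_s"]);return o
E
python3 - <<'E'
from h import *
pvtool()
from station import camera
b=camera("scene")
cv2.imwrite("pics/s7.png",cv2.resize(b["color"][100:200,250:350],None,fx=6,fy=6,interpolation=cv2.INTER_CUBIC))
E
```

```text
pivot in tool mm [66.1 34.1] yaw 28.84340991043596 [0.41404317 0.12946026 0.24281556] F [0.61 0.25 0.1 ] t 18.25
```

View pics/s7.png

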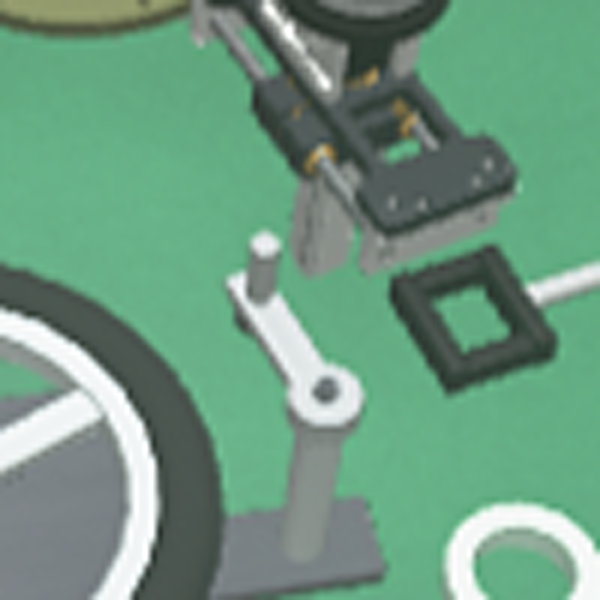

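>>> move_arm(rows="0 2 0 0 0 0;0 2 0 0 0 0;0 2 0 0 0 0;0 2 0 0 0 0;0 2 0 0 0 0;0 2 0 0 0 0;0 2 0 0 0 0;0 1.5 0 0 0 0;0 1.5 0 0 0 0;0 0 0 0 0 0")

```text
time_s: 19.55
ee_pos: [0.423, 0.1136, 0.2442]
eef_rot: [3.134, 0.005, 0.503]
force: [0.0, -0.3, 0.5]
grip_width: 0.0005
```

Run:
```python
from h import *
pvtool()
```

```text
pivot in tool mm [65.9 15.9] yaw 28.841591117066937 [0.42300481 0.1136352  0.24419863] F [ 0.01 -0.27  0.53] t 19.55
```

>>> move_arm(rows="-0.4 1.65 0 0 0 -0.025;-0.4 1.65 0 0 0 -0.025;-0.4 1.65 0 0 0 -0.025;-0.4 1.65 0 0 0 -0.025;-0.4 1.65 0 0 0 -0.025;-0.4 1.65 0 0 0 -0.025;-0.4 1.65 0 0 0 -0.025;-0.4 1.65 0 0 0 -0.025;-0.4 1.65 0 0 0 -0.025;-0.4 1.65 0 0 0 -0.025")

```text
time_s: 20.8
ee_pos: [0.4299, 0.0971, 0.2443]
eef_rot: [3.135, 0.006, 0.771]
force: [-0.7, 1.3, 0.6]
grip_width: 0.0005
```

Run:
```python
from h import *
pvtool()
from station import camera
b=camera("scene")
cv2.imwrite("pics/s8.png",cv2.resize(b["color"][100:200,250:350],None,fx=6,fy=6,interpolation=cv2.INTER_CUBIC))
```

```text
pivot in tool mm [65.9 16.1] yaw 44.199739100676766 [0.42989229 0.09708757 0.24430433] F [-0.75  1.27  0.64] t 20.8
```

View pics/s8.png

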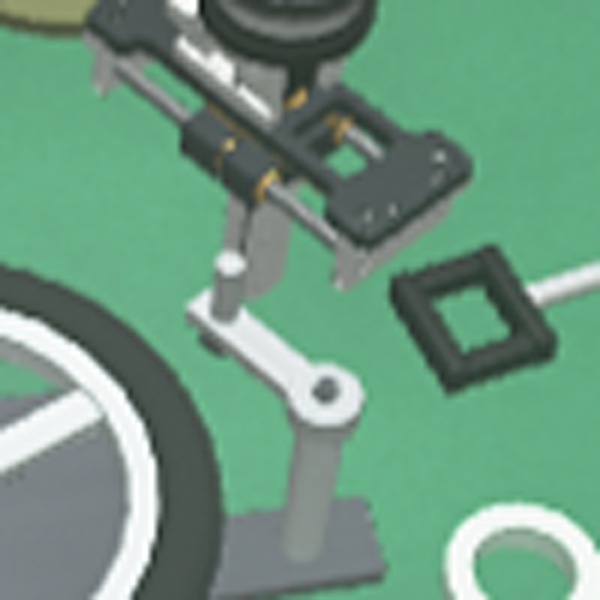

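>>> move_arm(rows="-0.4 1.65 0 0 0 -0.025;-0.4 1.65 0 0 0 -0.025;-0.4 1.65 0 0 0 -0.025;-0.4 1.65 0 0 0 -0.025;-0.4 1.65 0 0 0 -0.025;-0.4 1.65 0 0 0 -0.025;-0.4 1.65 0 0 0 -0.025;-0.4 1.65 0 0 0 -0.025;-0.4 1.65 0 0 0 -0.025;-0.4 1.65 0 0 0 -0.025;-0.4 1.65 0 0 0 -0.025;-0.4 1.65 0 0 0 -0.025;-0.4 1.65 0 0 0 -0.025;-0.4 1.65 0 0 0 -0.025;-0.4 1.65 0 0 0 -0.025;-0.4 1.65 0 0 0 -0.025;-0.4 1.65 0 0 0 -0.025;-0.4 1.65 0 0 0 -0.025;-0.4 1.65 0 0 0 -0.025;-0.4 1.65 0 0 0 -0.025")

```text
time_s: 23.35
ee_pos: [0.4553, 0.0718, 0.2445]
eef_rot: [3.14, 0.009, 1.308]
force: [-2.4, 1.8, -0.0]
grip_width: 0.0004
```

Run:
```python
from h import *
pvtool()
```

```text
pivot in tool mm [66.3 16.4] yaw 74.94475372791918 [0.45534226 0.07175779 0.24448135] F [-2.35  1.76 -0.01] t 23.35
```

Remaining is about 27°. I'll go about 20° and then measure.

>>> move_arm(rows="-0.4 1.65 0 0 0 -0.025;-0.4 1.65 0 0 0 -0.025;-0.4 1.65 0 0 0 -0.025;-0.4 1.65 0 0 0 -0.025;-0.4 1.65 0 0 0 -0.025;-0.4 1.65 0 0 0 -0.025;-0.4 1.65 0 0 0 -0.025;-0.4 1.65 0 0 0 -0.025;-0.4 1.65 0 0 0 -0.025;-0.4 1.65 0 0 0 -0.025;-0.4 1.65 0 0 0 -0.025;-0.4 1.65 0 0 0 -0.025;-0.4 1.65 0 0 0 -0.025;-0.3 1 0 0 0 -0.015;0 0 0 0 0 0")

```text
time_s: 25.22
ee_pos: [0.4786, 0.0635, 0.2445]
eef_rot: [-3.14, 0.009, 1.673]
force: [-0.9, 0.4, 0.7]
grip_width: 0.0004
```

Run:
```python
from h import *
import pickle
pvtool()
from station import camera
a=camera("top");b=camera("scene");pickle.dump(dict(top=a,scene=b),open("d9.pkl","wb"))
cv2.imwrite("pics/s9.png",cv2.resize(b["color"][110:220,210:340],None,fx=6,fy=5.4,interpolation=cv2.INTER_CUBIC))
cv2.imwrite("pics/t9.png",cv2.resize(a["color"][125:260,180:350],None,fx=4.4,fy=4.4,interpolation=cv2.INTER_CUBIC))
o,c=wsave("w9")
```

```text
pivot in tool mm [66.6 16.7] yaw 95.84775497241448 [0.47860642 0.06354958 0.24446779] F [-0.95  0.35  0.65] t 25.225
```

View pics/s9.png

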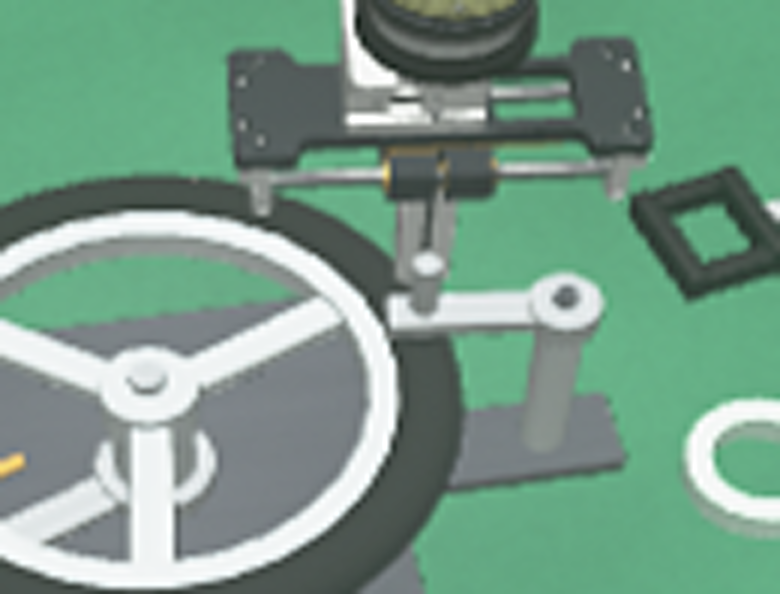

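View pics/t9.png

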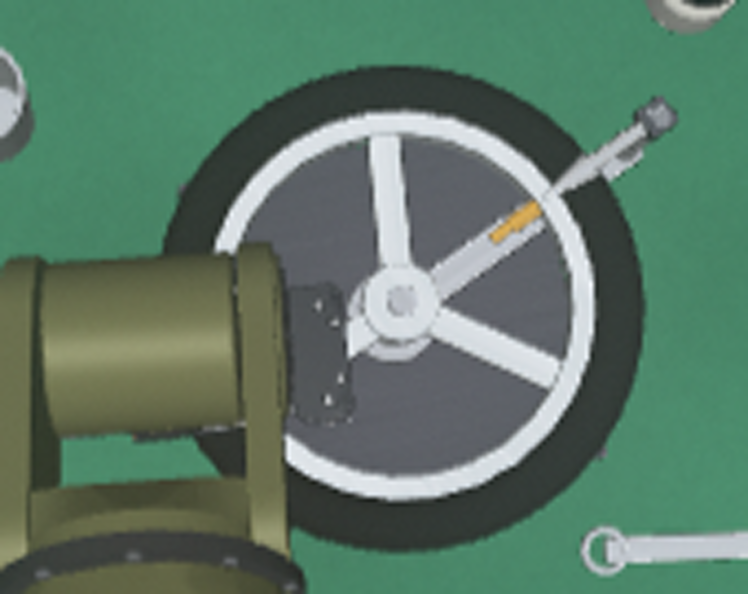

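View pics/w9.png

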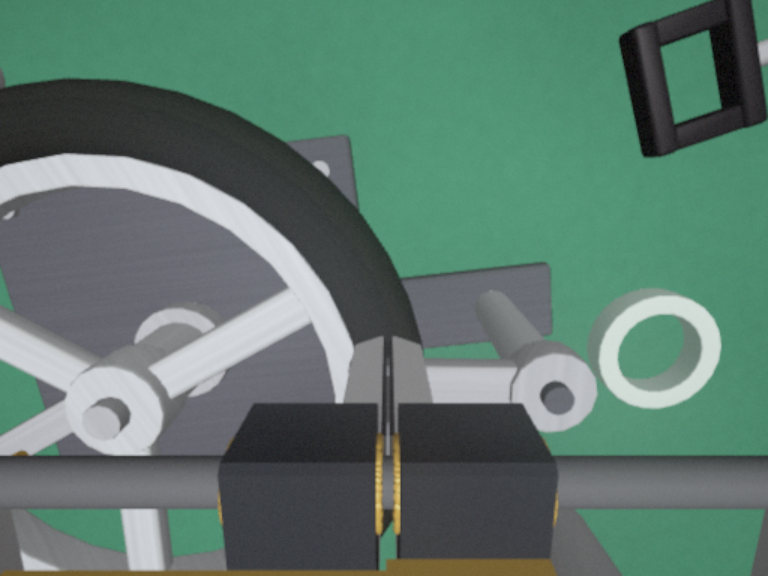

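Run:
```python
from h import *
import pickle
a=lambda p,q:np.degrees(np.arctan2(*(q-p)[1::-1]))%360
c=pickle.load(open("w9.pkl","rb"))
U=lambda x,y,z: unproj(c,(x+.5)/1.5-.5,(y+.5)/1.5-.5,z)
pv=U(554,392,.148);b=U(435,382,.139);hub=(U(102,418,.126)+U(115,410,.116))/2
print(pv,b,hub,"bar",a(pv,b),"hubdir",a(pv,hub),"edge",a(U(515,361,.139),U(430,361,.139)))
s=pickle.load(open("d9.pkl","rb"))["scene"]
V=lambda x,y,z: unproj(s,(x+.5)/6-.5+210,(y+.5)/5.4-.5+110,z)
pv=V(567,297,.148);b=V(428,264,.179);h=V(149,377,.126);e=V(392,311,.139);print(pv,b,h,"peg",a(pv,b),"end",a(pv,e),"hub",a(pv,h),np.hypot(*(b-pv)[:2]))
```

```text
[0.48378007 0.12886838 0.148     ] [0.4884777 0.0832506 0.139    ] [ 0.52810777 -0.06169625  0.121     ] bar 275.8794794433601 hubdir 283.0948438602209 edge 276.0348338767129
[0.49106842 0.13016981 0.148     ] [0.49581497 0.06356809 0.179     ] [ 0.53436064 -0.0640013   0.126     ] peg 274.0764441743451 end 274.04454508138093 hub 282.5690382927835 0.06677064297475797
```

>>> move_arm(rows="-0.4 1.65 0 0 0 -0.025;-0.4 1.65 0 0 0 -0.025;-0.4 1.65 0 0 0 -0.025;-0.4 1.65 0 0 0 -0.025;0 0 0 0 0 0")

```text
time_s: 26.0
ee_pos: [0.4858, 0.0628, 0.2445]
eef_rot: [-3.138, 0.009, 1.78]
force: [-1.4, 0.3, 0.4]
grip_width: 0.0007
```

Run:
```python
from h import *
pvtool()
o,c=wsave("w10")
from station import camera
b=camera("scene")
cv2.imwrite("pics/s10.png",cv2.resize(b["color"][110:220,210:340],None,fx=6,fy=5.4,interpolation=cv2.INTER_CUBIC))
import pickle;pickle.dump(b,open("s10.pkl","wb"))
```

```text
pivot in tool mm [66.7 16.8] yaw 101.97505415147961 [0.48575321 0.06280281 0.24446283] F [-1.45  0.35  0.38] t 26.0
```

View pics/w10.png

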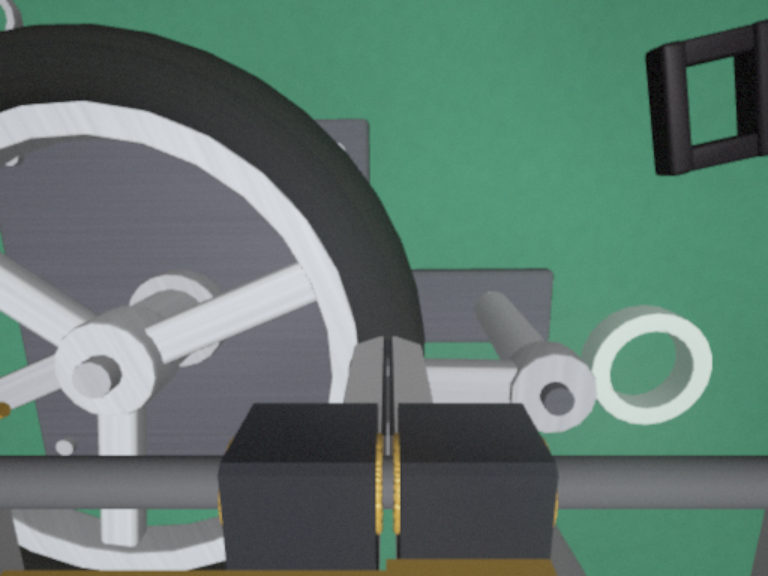

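View pics/s10.png

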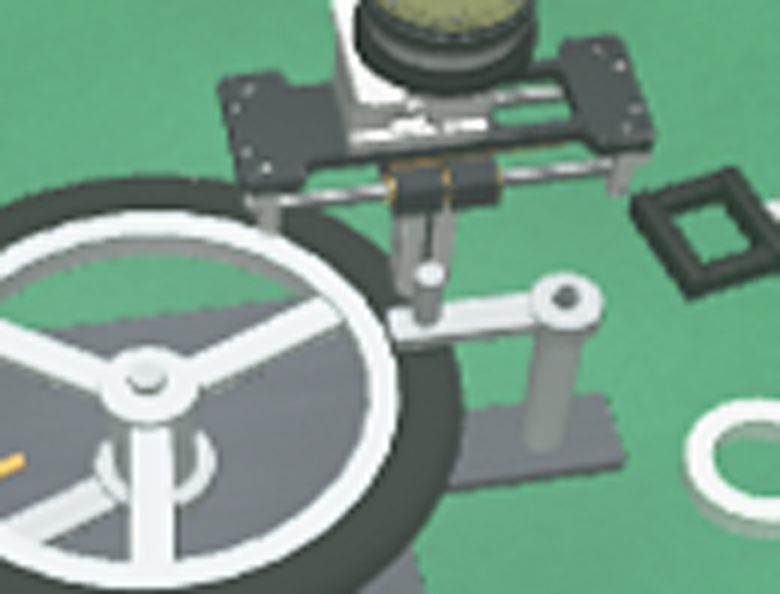

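Run:
```python
from h import *
import pickle
a=lambda p,q:np.degrees(np.arctan2(*(q-p)[1::-1]))%360
s=pickle.load(open("s10.pkl","rb"))
V=lambda x,y,z: unproj(s,(x+.5)/6-.5+210,(y+.5)/5.4-.5+110,z)
pv=V(567,297,.148);b=V(430,271,.179);h=V(149,377,.126);e=V(393,326,.139);print(pv,b,h,"peg",a(pv,b),"end",a(pv,e),"hub",a(pv,h),np.hypot(*(b-pv)[:2]))
c=pickle.load(open("w10.pkl","rb"))
U=lambda x,y,z: unproj(c,(x+.5)/1.5-.5,(y+.5)/1.5-.5,z)
pv=U(554,394,.148);b=U(435,382,.139);hub=(U(96,377,.126)+U(108,368,.116))/2
print(pv,hub,"hubdir",a(pv,hub),"edge",a(U(511,362,.139),U(428,361,.139)))
```

```text
[0.49106842 0.13016981 0.148     ] [0.50022905 0.06451437 0.179     ] [ 0.53436064 -0.0640013   0.126     ] peg 277.94296325472413 end 280.7736201767838 hub 282.5690382927835 0.06629142340121809
[0.48461773 0.12861997 0.148     ] [ 0.52810101 -0.06061525  0.121     ] hubdir 282.94102710525857 edge 281.44463353636615
```

>>> move_arm(rows="0 -4 0 0 0 0;0 -6 0 0 0 0;0 0 0 0 0 0;0 0 -20 0 0 0;0 0 -25 0 0 0;0 0 -25 0 0 0;0 0 -10 0 0 0;0 20 0 0 0 0;0 25 0 0 0 0;0 25 0 0 0 0;0 25 0 0 0 0;0 20 0 0 0 0;0 0 0 0 0 0")

```text
time_s: 27.72
ee_pos: [0.5903, 0.0853, 0.3229]
eef_rot: [-3.136, 0.009, 1.778]
force: [-0.2, -0.5, 0.4]
grip_width: 0.0006
```

Run:
```python
from h import *
pvtool()
o,c=wsave("w11")
from station import camera
import pickle
a=camera("top");b=camera("scene");pickle.dump(dict(top=a,scene=b),open("d11.pkl","wb"))
cv2.imwrite("pics/s11.png",cv2.resize(b["color"][110:220,210:340],None,fx=6,fy=5.4,interpolation=cv2.INTER_CUBIC))
```

```text
pivot in tool mm [ 66.2 -90.2] yaw 101.86051294858244 [0.590258   0.08528748 0.32293155] F [-0.23 -0.53  0.37] t 27.725
```

View pics/w11.png

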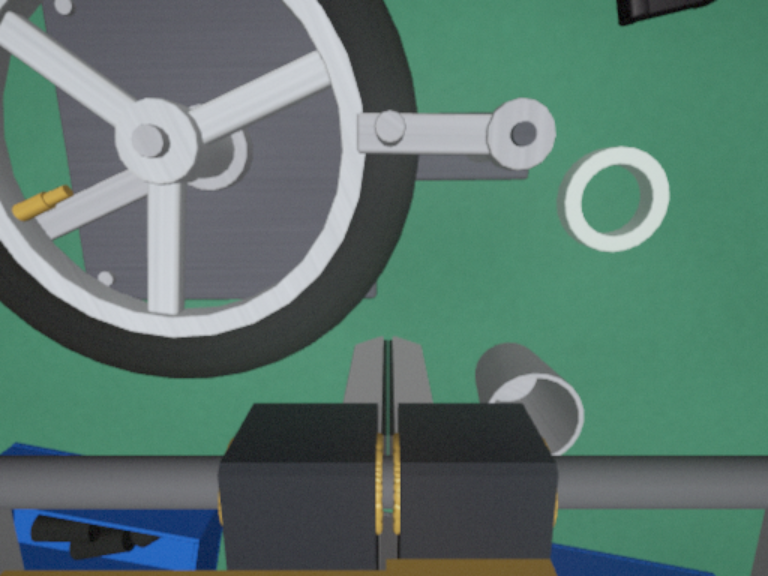

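The wrist view shows the arm over the tyre: pivot at (521,134), peg top at (390,127), bar end at (359,132) and hub at (156,139).

Run:
```python
from h import *
import pickle
a=lambda p,q:np.degrees(np.arctan2(*(q-p)[1::-1]))%360
c=pickle.load(open("w11.pkl","rb"))
cv2.imwrite("pics/w11c.png",cv2.resize(c["color"][50:140,70:385],None,fx=2.5,fy=2.5*1.6,interpolation=cv2.INTER_CUBIC))
cv2.imwrite("pics/w11l.png",cv2.resize(c["color"][60:120,230:380],None,fx=5,fy=5,interpolation=cv2.INTER_CUBIC))
U=lambda x,y,z: unproj(c,(x+.5)/1.5-.5,(y+.5)/1.5-.5,z)
pv=U(521,134,.148);peg=U(390,127,.179);e=U(359,132.5,.139);hub=(U(147,141,.126)+U(156,141,.116))/2
print(pv,peg,e,hub,np.hypot(*(hub-pv)[:2]),"hub",a(pv,hub),"peg",a(pv,peg),"end",a(pv,e),"edges",a(U(490,113,.139),U(360,113,.139)),a(U(490,153,.139),U(360,152,.139)))
```

```text
[0.48851067 0.13012803 0.148     ] [0.50106069 0.06646128 0.179     ] [0.50380388 0.05058705 0.139     ] [ 0.53075246 -0.06238776  0.121     ] 0.19709565946311539 hub 282.3757098238248 peg 281.15120683812063 end 280.8833552078258 edges 281.82153920752114 281.4334427399244
```

View pics/w11l.png

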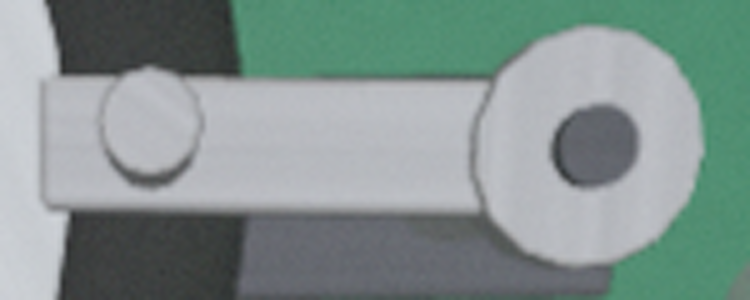

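View pics/s11.png

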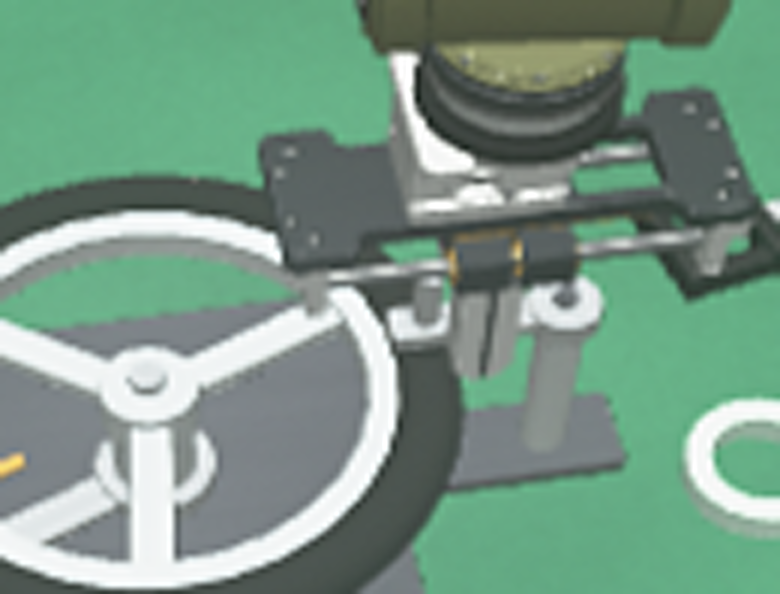

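The arm is about 1° short of the hub direction (281.4° against 282.4°). There's time left, so I'll go back behind the peg for a small final nudge.

>>> move_arm(rows="0 -20 0 0 0 0;0 -24 0 0 0 0;0 -24 0 0 0 0;0 -24 0 0 0 0;0 -22 0 0 0 0;0 0 0 0 0 0;0 0 20 0 0 0;0 0 22 0 0 0;0 0 20 0 0 0;0 0 10 0 0 0;0 0 0 0 0 0")

```text
time_s: 29.25
ee_pos: [0.472, 0.0598, 0.2529]
eef_rot: [3.14, 0.01, 1.777]
force: [-0.6, -0.9, 0.3]
grip_width: 0.0004
```

Run:
```python
from h import *
pvtool()
```

```text
pivot in tool mm [66.8 30.7] yaw 101.80989789330364 [0.47201491 0.05977868 0.25288638] F [-0.56 -0.88  0.26] t 29.25
```

>>> move_arm(rows="0 0 5 0 0 0;0 0 2 0 0 0;0 2.5 0 0 0 0;0 2.5 0 0 0 0;0 2.5 0 0 0 0;0 2 0 0 0 0;0 1.5 0 0 0 0;0 1 0 0 0 0;0 0 0 0 0 0")

```text
time_s: 30.38
ee_pos: [0.4854, 0.0624, 0.2473]
eef_rot: [3.137, 0.011, 1.777]
force: [-0.7, 0.5, 0.1]
grip_width: 0.0006
```

Run:
```python
from h import *
pvtool()
```

```text
pivot in tool mm [67.  17.1] yaw 101.81497701639783 [0.48535649 0.0624222  0.24734477] F [-0.66  0.48  0.09] t 30.375
```

Right at contact (17.1 against 16.8 earlier). I'll nudge 1.2 to 1.4 mm more with a slight turn, then back off.

>>> move_arm(rows="0 0.8 0 0 0 -0.01;0 0.7 0 0 0 -0.01;0 0 0 0 0 0")

```text
time_s: 30.75
ee_pos: [0.4867, 0.0626, 0.2473]
eef_rot: [3.138, 0.011, 1.798]
force: [-1.0, -0.7, 0.5]
grip_width: 0.0006
```

Run:
```python
from h import *
pvtool()
```

```text
pivot in tool mm [66.7 17.2] yaw 103.042773652258 [0.48672073 0.06260483 0.24728296] F [-1.01 -0.68  0.51] t 30.75
```

>>> move_arm(rows="0 -4 0 0 0 0;0 -6 0 0 0 0;0 0 0 0 0 0;0 0 -20 0 0 0;0 0 -25 0 0 0;0 0 -25 0 0 0;0 0 -10 0 0 0;0 20 0 0 0 0;0 25 0 0 0 0;0 25 0 0 0 0;0 25 0 0 0 0;0 20 0 0 0 0;0 0 0 0 0 0")

```text
time_s: 32.38
ee_pos: [0.5903, 0.0877, 0.3264]
eef_rot: [3.141, 0.01, 1.798]
force: [-0.3, -0.3, -0.8]
grip_width: 0.0006
```

Run:
```python
from h import *
pvtool()
o,c=wsave("w12")
cv2.imwrite("pics/w12l.png",cv2.resize(c["color"][40:160,0:380],None,fx=2,fy=2,interpolation=cv2.INTER_CUBIC))
```

```text
pivot in tool mm [ 65.6 -89.4] yaw 103.01398168204295 [0.59031855 0.08770637 0.32638969] F [-0.31 -0.29 -0.83] t 32.375
```

View pics/w12.png

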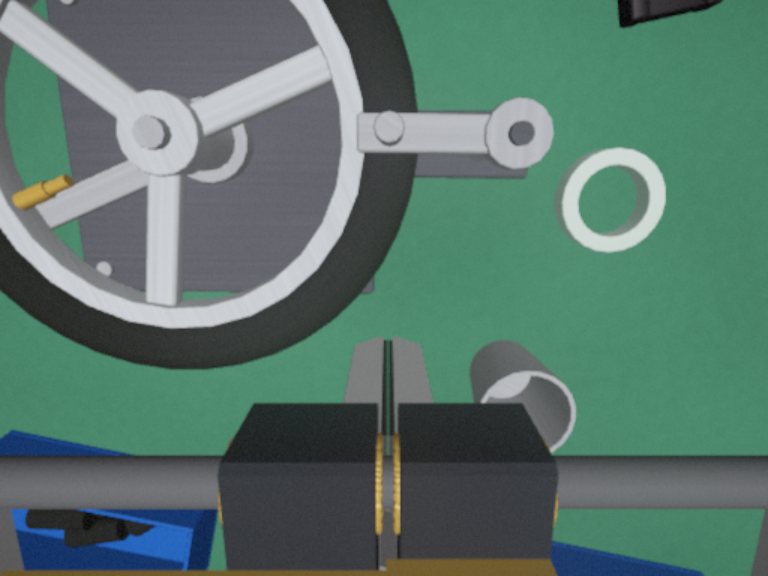

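Now the pivot is at (519,133), the bar centre line runs at rows 131–132, and the hub is at (156,132), so the arm points at the hub. I'll do a final check with the top camera before handing in.

Run:
```python
from h import *
import pickle
a=lambda p,q:np.degrees(np.arctan2(*(q-p)[1::-1]))%360
c=pickle.load(open("w12.pkl","rb"))
U=lambda x,y,z: unproj(c,(x+.5)/1.5-.5,(y+.5)/1.5-.5,z)
pv=U(519,133.5,.148);hub=(U(148,132,.126)+U(157,132,.116))/2
print(pv,hub,"hub",a(pv,hub),"peg",a(pv,U(389,127,.179)),"end",a(pv,U(358,132,.139)),"edges",a(U(490,112,.139),U(360,112.5,.139)),a(U(490,153,.139),U(360,152,.139)))
from station import camera
t=camera("top");print(valve(t,[.530,-.0633]))
cv2.imwrite("pics/t12.png",cv2.resize(t["color"][125:260,180:350],None,fx=4.4,fy=4.4,interpolation=cv2.INTER_CUBIC))
```

```text
[0.48858793 0.13019321 0.148     ] [ 0.53047369 -0.06237252  0.121     ] hub 282.2714937008641 peg 282.2929515586545 end 282.07436773780057 edges 283.17985621007364 282.58885748190926
(32, 'centroid', np.float64(-54.25), np.float64(0.0905), 'axis', np.float64(-54.03))
```

View pics/t12.png

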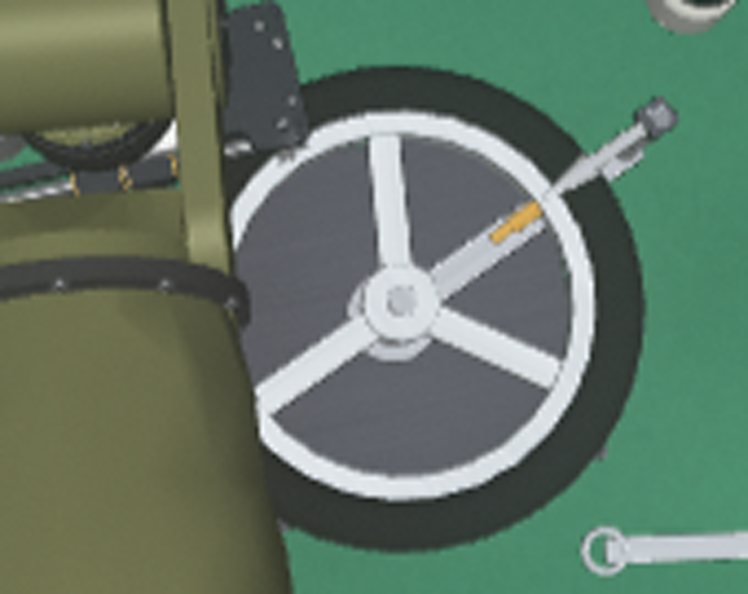

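The wheel is unchanged, with the valve at the pointer. The arm is at 282.1–282.3° by peg and bar end (the bar's edges read 282.6–283.2°), against a hub direction of 282.3°, and the robot is clear of everything.

```bash
python3 -c "
from station import ctrl
print(ctrl.hand_in())"
```

```text
the job is handed in; nothing more can be done
None
```

The wheel is turned so the valve lines up with the pointer, the hold-down arm is swung in and points at the hub, and the job is handed in. It took about 32 s of the 67 s allowed.

- **Wheel:** I pushed one spoke about 63° counter-clockwise with the closed fingertips, at about 10°/s and 3 N. In the close wrist view the valve read -54.1° to -55.4° along its stem (mean -54.7°), the spokes implied -54.4°, and the pointer was at -54.7°. A top-camera check at the end gave the same wheel angle as before the lever push.
- **Hold-down arm:** I pushed the peg about 75°, from roughly 207° to 282°. The first push stopped about 1° short, so I went back for a small nudge. The peg and bar end then read 282.1° to 282.3°, against a hub direction of 282.3°.
- **Disagreement:** the bar's edges read slightly higher, 282.6° and 283.2°. Hand-picked points scatter by about 1°, and the scene camera read up to 4° lower while the arm was still being pushed, so I relied on the wrist view.
- **Other checks:** the highest force reading between moves was about 3 N. I saw no contact with the tyre, the valve or the loose items, and the gripper was clear of everything at hand-in.

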